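Close a double mould in the bench screw press

ROBOT

A 6-joint arm with a two-finger parallel gripper is mounted at the origin on the work surface. World frame = base frame: x ahead of the robot, y to its left, z up, the work surface at z = 0. Lengths are in m, angles in degrees, forces in N, time in s.
With the tool pointing down it reaches from about 0.35 to 1 m from the base axis. Payload 7.1 kg.
Tool frame: the origin (TCP) lies midway between the tips of the shut fingers; the grasp point (between the pads) lies 19 mm behind it; z points along the fingers, y is the line along which they close (so a half turn about z gives the same grasp; the last joint's range is limited). The gripper opens to 85 mm and grips with 20 to 120 N. Pads are 22 mm wide; open, the fingers measure 114 mm over their backs; the gripper's body (76 mm by 85 mm) begins 54 mm behind the grasp point. The pads swing forward as they close: fully open they stand 13 mm farther back than shut.
Start: joints at [64.343, 24.242, 93.386, -0, 62.372, -1.089], TCP at [0.26, 0.568, 0.231] pointing down, gripper open.
Joint ranges: [-172.04, 172.04], [-51.8, 120.97], [4.93, 147.93], [-75.15, 255.16], [6.16, 154.13], [-145.62, 145.62]. Speed limits (degrees/s): [136.94, 136.94, 172.46, 180, 180, 180].

INTERFACE

Orientations are given as a 3x3 rotation matrix whose columns are the frame's x, y, z axes.
In Python, from plant import sensors, camera, get_calibration, manip, finder gives the robot as it stands.
- The arm moves only by the shell command python3 -m crank 'ROWS' [OPENING]. ROWS is a JSON object whose one key "commands" holds a list of rows, each a list of 2 entries, a list of its own where there are three numbers: the shift along the world's x, y, z in m, then the turn about the world's z in rad. A call has exactly 10 rows; each row is the pose to reach, as a shift and turn from the pose commanded when the call began; what a row does not reach only later rows make up. A row lasts 1/12 s, in which the tool goes at most 41.7 mm and 7.16 degrees, less where a joint would pass 70% of its speed; a pose out of reach is approached as far as the arm can. A call with a gripper value outside its range is refused whole. OPENING is the closure, from 0 (fully open) to 1 (shut), set as the call begins (- or left out, the last holds). The fingers move at their own pace and stop on an object; the grip force is fixed at half the most. Time passes only in rows, so rows that repeat a pose let the fingers close, or fill a call up. It gives the time, the measured TCP pose, the force, the opening and the grip force at its end, in the units of the state.
- sensors.sense(): the state, without advancing time (a new reading comes with each control period).
- camera(name): name is "scene" or "top" or "wrist"; returns the picture (420x560x3 uint8, blue, green, red); there is no depth.
- get_calibration(name): a dict with "fx", "fy", "cx", "cy" (pixels), "dist" ([k1, k2, p1, p2, k3] as OpenCV has them; the pictures are not rectified), "T" (4x4, takes a point from camera to world coordinates). Camera axes: x right, y down, z forward; pixel columns grow to the right and rows downward; lengths in m; the calibration is good to about 2 mm. A picture is of the moment at which its call begins: read the wrist's pose just before it. get_calibration takes no time and is no camera call; for the wrist camera it gives the pose at the moment of the call.
- manip.close_job(): hands the job in; it is judged then, once.
Trained networks look in the newest picture that a camera, given by its name, has taken for a name from the list of things; names that differ only in an ending like _2 or _b are one class to them, and where a whole thing is asked for, a point or a joint stands for the part that bears it (a point fixed in the world has none). Each returns a list of dicts, best first, with "conf" (0 to 1); they miss things now and then, are a little off and sometimes report something else, mostly with a low value. They report only what shows in the picture. A call takes as long as a camera call. They do not tell look-alikes from the thing itself.
- finder.find_in(camera, name): "rect" ([left, top, right, bottom] in pixels, round what is visible of it).
The state is a dict: "clock": time; "q": joint angles; "dq": joint speeds; "effort": joint torques, N m; "eef_pos": TCP position; "ee_rot": TCP orientation; "ft_force": force on the tool from outside, world axes, zero at the start; "ft_torque": the same for the moment, N m; "gripper_width": finger opening in m; "grip_force": force on a finger pad.
Only numpy, scipy, OpenCV 4.12 (cv2) and the standard library are available. Lean on these libraries where they do the work, as an engineer would, in place of code of your own. Each camera call takes 0.05 s, during which the arm holds its last target. There are 200 camera calls.

TASK

Slide the closed two-part mould gently along the press bed until it is fully home against the stop under the platen. Then wind the crank clockwise until you feel the platen bear on the mould, give it one quarter turn more and no further (over-pressing cracks the mould), and let go, leaving everything else on the bench alone.

Things in the scene. Friction and masses are not known exactly. Their poses are not given: they have to be found in the camera images.
- bed: base of a bench screw press, fixed to the bench, 400 x 240 mm, grey. Origin at bench height on the screw's vertical axis; +x points from the open front, where the mould goes in, to the back stop. Its flat steel top, on which the mould slides, is 30 mm above the origin. Two guide rails along x, 124 mm apart inside, stand 16 mm above that top and flare at the front.
- stop (a point): middle of the stop bar that crosses the back end of the guide rails: on the bar's face towards the front, 100 mm behind the screw's axis, 43 mm above the bench. The mould's leading end comes to rest here.
- frame: frame of the press; origin and axes are those of the bed. Columns of 24 mm diameter at y = +-96 mm carry a fixed head, 56 mm deep (x), 236 mm wide (y), 156 to 192 mm above the bench. A sprung steel platen, 100 x 100 mm, hangs under it on the screw's axis; with the crank at 0 it is 12 to 24 mm above the mould's top, hidden how much. Hub and screw end reach 226 mm above the bench.
- mould: closed two-part plastic mould, 200 (x) x 120 (y) x 26 mm, 0.3 to 0.6 kg, lying between the guide rails, 45 to 75 mm short of the stop. White top with six rectangular outlines. Origin: centre of its underside; x along the rails, towards the stop. Home, its origin lies on the screw's axis. Push it at the end nearer the robot, which when home is 72 mm in front of the head.
- crank (a joint): crank angle in rad, 0 to 16, growing clockwise seen from above; clockwise lowers the platen, 20 mm a turn. In the bed's frame the arm's azimuth from +x is 1.745 minus this angle. Winding takes a steady 5 to 7 N at the handle; where the platen's preloaded spring comes to bear on the mould this steps up by about 3 N, then by 2.7 N more per quarter turn.
- handle (a point): middle of the crank's black upright handle, 60 mm from the screw's axis, 258 mm above the bench at all angles. The handle is a freely spinning round grip, 22 mm in diameter, 220 to 276 mm above the bench; the crank arm below it is 208 to 218 mm high. Friction keeps the crank where it is let go. At the start (0 to 2.6 rad) it is never at the front.
- bowl: loose steel bowl, 150 mm across, 70 mm high, a bystander left of the press; origin under its centre.
- spare_mould: loose spare mould like the one in the press, lying flat on the bench right of the press, a bystander; origin under its centre.
- jar: loose amber glass jar with a steel lid, 72 mm diameter, 100 mm high, a bystander left of the press, beyond the bowl; origin under its centre.
Mind the look-alikes: they are no part of the job. Leave any blue or yellow look-alike of the mould alone.

How it is judged:
By the outcome, as a careful person would: the job done as asked, in the order asked, and still so for the second after the job is handed in, with the robot touching nothing.
It also fails if it takes over 67 s, if anything falls off the work surface, if the arm or the gripper's body presses on something with over 40 N, if the wrist force passes 120 N, or if a joint passes its speed limit or range.

## Working session

There is one attempt and no reset: what is moved stays moved. The work goes in short steps, Python scripts to look and compute and a shell command to move; the robot and the scene stay as the last step left them, time stands still between calls to the robot, and variables do not carry over. Pictures are saved under pics/ and viewed, at most 10 in all, crops included, and the job is handed in when it is done.

```bash
ls; mkdir -p pics; python3 - <<'E'
from plant import sensors,camera,get_calibration,finder
import cv2
for c in("scene","top"):
    im=camera(c);cv2.imwrite(f"pics/{c}0.png",im)
    for n in("bed","mould","handle","frame","spare_mould","bowl","jar"):
        try: print(c,n,[( [round(v) for v in d["rect"]],round(d["conf"],2)) for d in finder.find_in(c,n)][:3])
        except Exception as e: print(c,n,e)
    k=get_calibration(c);print(k["fx"],k["cx"],k["cy"],k["dist"],k["T"])
s=sensors.sense();print(s)
E
```

```text
pics
scene bed [([234, 214, 353, 342], 0.88)]
scene mould [([149, 206, 194, 258], 0.93), ([259, 236, 321, 298], 0.65), ([199, 343, 274, 397], 0.63)]
scene handle [([289, 244, 320, 267], 0.73)]
scene frame [([257, 238, 336, 297], 0.85)]
scene spare_mould [([143, 273, 210, 345], 0.77)]
scene bowl [([343, 142, 386, 172], 0.83)]
scene jar [([400, 194, 422, 222], 0.57)]
465.5728373346164 282.13556960737895 208.93473943725286 [-0.02526002  0.          0.          0.          0.        ] [[ 0.63980927  0.62242643 -0.45080976  1.12779303]
 [ 0.76852867 -0.52029939  0.37236035 -0.57686302]
 [-0.00278912 -0.58469983 -0.81124493  1.3687431 ]
 [ 0.          0.          0.          1.        ]]
top bed [([258, 125, 350, 249], 0.85)]
top mould [([278, 172, 325, 220], 0.93), ([363, 117, 424, 180], 0.67), ([337, 264, 402, 330], 0.59)]
top handle [([302, 134, 318, 168], 0.54), ([158, 145, 183, 169], 0.27)]
top frame [([273, 135, 348, 187], 0.62)]
top spare_mould [([389, 191, 428, 250], 0.92), ([255, 125, 352, 247], 0.24)]
top bowl [([130, 212, 181, 255], 0.72)]
top jar [([158, 146, 184, 170], 0.79)]

[... 399 characters left out ...]
03,
        6.23742517e+01, -1.08692239e+00]), 'dq': array([ 0.01538266,  0.07465897,  0.03953253, -0.00654507, -0.01188176,
        0.04243347]), 'effort': array([-6.75703905e-04, -5.57261610e+01, -2.82140458e+01, -4.34792435e-05,
        7.69284361e-04,  3.38067127e-05]), 'eef_pos': array([0.25983834, 0.56839007, 0.23133443]), 'ee_rot': array([[-9.09428477e-01,  4.15860366e-01, -4.17560151e-05],
       [ 4.15860367e-01,  9.09428477e-01, -7.31268784e-06],
       [ 3.49330522e-05, -2.40150383e-05, -9.99999999e-01]]), 'ft_force': array([-0.53480242, -0.27190028,  0.17339209]), 'ft_torque': array([ 0.00944666, -0.02051456, -0.03127386]), 'grip_force': 0.0, 'gripper_width': 0.08573680325232017}
```

```bash
python3 - <<'E'
import cv2
im=cv2.imread("pics/top0.png");cv2.imwrite("pics/topc.png",cv2.resize(im[100:350,120:450],None,fx=2.4,fy=2.4,interpolation=cv2.INTER_CUBIC))
im=cv2.imread("pics/scene0.png");cv2.imwrite("pics/scenec.png",cv2.resize(im[190:360,210:410],None,fx=3.5,fy=3.5,interpolation=cv2.INTER_CUBIC))
E
```

```text
(no output)
```

View pics/topc.png

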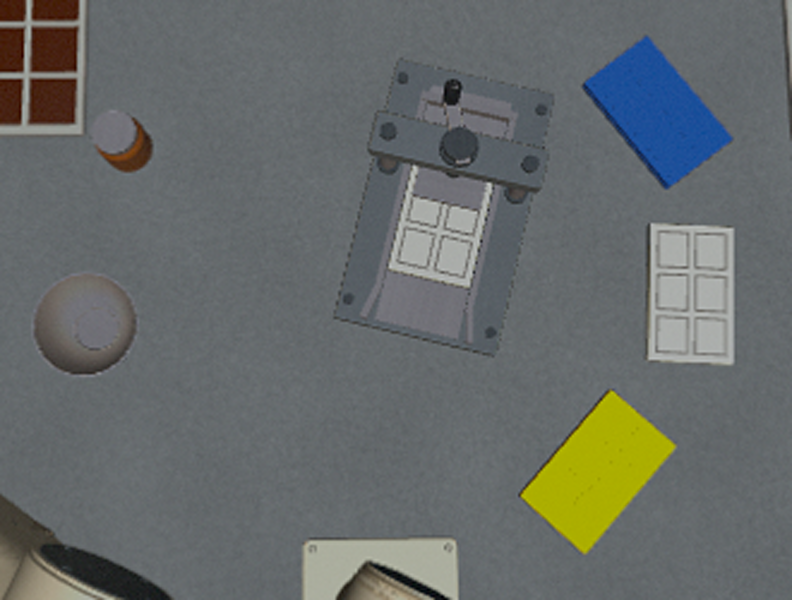

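View pics/scenec.png

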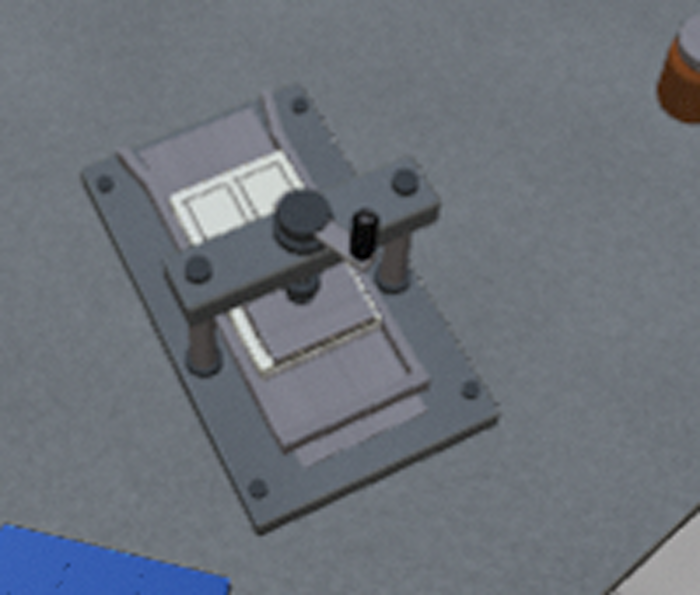

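In the top view, the candidates for the mould are four. The white one between the rails is at top px (301,201). The white spare is on the bench at (408,222), the blue one at (394,147) and the yellow one at (369,297). Only the first lies in the press between the rails, so that is the mould; the crop confirms it. The handle is at top px about (308,138), behind the head.

```bash
cat > h.py <<'E'
import numpy as np,cv2
from scipy.optimize import least_squares
from plant import get_calibration
def proj(c,P,k=None):
    k=k or get_calibration(c);T=np.linalg.inv(np.array(k["T"]));K=np.array([[k["fx"],0,k["cx"]],[0,k["fy"],k["cy"]],[0,0,1.]])
    return cv2.projectPoints(np.asarray(P,float).reshape(-1,1,3),cv2.Rodrigues(T[:3,:3])[0],T[:3,3],K,np.array(k["dist"]))[0][:,0]
E
python3 - <<'E'
from h import *
A=np.array
ct=lambda *p:A(p)/2.4+A([120,100])-.3
cs=lambda *p:A(p)/3.5+A([210,190])-.35
# FL,FR,BR,BL of bed; bolts on head L,R ; hub ; handle
T=A([ct(335,318),ct(496,355),ct(553,93),ct(400,58),ct(388,130),ct(530,163),ct(459,142),ct(452,92)])
S=A([cs(300,85),cs(83,175),cs(260,530),cs(498,415),cs(405,178),cs(198,266),cs(302,212),cs(363,235)])
ks={c:get_calibration(c) for c in("top","scene")}
def model(p):
    x,y,a,ox,zb,zn,ang,hz=p
    L=[[ox-.2,.12,zb],[ox-.2,-.12,zb],[ox+.2,-.12,zb],[ox+.2,.12,zb],[0,.096,zn],[0,-.096,zn],[0,0,hz],[.06*np.cos(1.745-ang),.06*np.sin(1.745-ang),.248]]
    L=A(L);R=A([[np.cos(a),-np.sin(a),0],[np.sin(a),np.cos(a),0],[0,0,1]])
    return L@R.T+[x,y,0]
f=lambda p:np.r_[(proj("top",model(p),ks["top"])-T).ravel(),(proj("scene",model(p),ks["scene"])-S).ravel()]
r=least_squares(f,[.55,-.05,-.2,0,.02,.198,1.5,.226],loss="soft_l1")
print(r.x.round(4),np.degrees(r.x[2]));print(f(r.x).reshape(2,-1,2).round(1));print(model(r.x)[-1])
from scipy.optimize import least_squares as ls
x,y,a=r.x[:3]
# mould front top corners from top view, z=.056, in bed frame
for q in (ct(389,268),ct(469,286)):
    w=ls(lambda v:(proj("top",[v[0],v[1],.056],ks["top"])[0]-q),[.5,0]).x-[x,y]
    print("mould front corner in bed",(np.cos(a)*w[0]+np.sin(a)*w[1]).round(4),(-np.sin(a)*w[0]+np.cos(a)*w[1]).round(4))
R=lambda u,v:(x+np.cos(a)*u-np.sin(a)*v,y+np.sin(a)*u+np.cos(a)*v)
print("front home",R(-.1,0),"approach",R(-.21,0))
E
```

```text
[ 0.6253 -0.1097 -0.2424 -0.0392  0.0165  0.2001  1.3394  0.2161] -13.890662864258646
[[[-0.4 -0.7]
  [-0.2 -0.3]
  [ 0.2  0.3]
  [-1.3  0.3]
  [-0.1 -0. ]
  [ 0.  -0.3]
  [ 0.2  0.3]
  [ 0.2 -0.2]]

 [[-0.6 -0. ]
  [-1.2 -0.6]
  [-0.6  0.5]
  [ 0.9  0.4]
  [-0.1  0.1]
  [-0.1  0.1]
  [ 0.4 -0.1]
  [-0.1 -0.4]]]
[ 0.68450392 -0.09993885  0.248     ]
mould front corner in bed -0.1576 0.0571
mould front corner in bed -0.1568 -0.0595
front home (np.float64(0.5282248159209385), np.float64(-0.08567559027291836)) approach (np.float64(0.4214416980340357), np.float64(-0.05926790702822948))
```

```bash
python3 -m crank '{"commands":[[[0.006,-0.02,0],0.01],[[0.014,-0.05,0],0.02],[[0.023,-0.08,0],0.03],[[0.032,-0.11,0],0.04],[[0.041,-0.145,0],0.05],[[0.05,-0.18,0],0.06],[[0.06,-0.215,0],0.07],[[0.07,-0.25,0],0.08],[[0.08,-0.285,0],0.09],[[0.089,-0.32,0],0.1]]}' 0.5
python3 -m crank '{"commands":[[[0.01,-0.035,0],0.01],[[0.019,-0.07,0],0.02],[[0.028,-0.105,0],0.03],[[0.038,-0.14,0],0.04],[[0.048,-0.175,0],0.05],[[0.058,-0.21,0],0.06],[[0.067,-0.245,0],0.07],[[0.076,-0.275,0],0.08],[[0.084,-0.3,0],0.087],[[0.087,-0.311,0],0.087]]}'
python3 -m crank '{"commands":[[[0,0,-0.01],0],[[0,0,-0.03],0],[[0,0,-0.055],0],[[0,0,-0.08],0],[[0,0,-0.105],0],[[0,0,-0.125],0],[[0,0,-0.135],0],[[0,0,-0.14],0],[[0,0,-0.14],0],[[0,0,-0.14],0]]}'
python3 - <<'E'
from h import *
from plant import sensors,camera
s=sensors.sense();print(s["q"].round(1),s["ee_rot"].round(3),s["gripper_width"])
im=camera("wrist");cv2.imwrite("pics/w1.png",im)
E
```

```text
clock: 1.63
eef_pos: [0.3491, 0.2469, 0.2316]
ee_rot: [[-0.947, 0.322, 0.001], [0.322, 0.947, 0.0], [-0.001, 0.001, -1.0]]
ft_force: [0.5, -0.2, 0.1]
gripper_width: 0.0427
grip_force: 0.0
clock: 2.47
eef_pos: [0.4369, -0.0653, 0.2317]
ee_rot: [[-0.97, 0.241, 0.001], [0.241, 0.97, -0.001], [-0.002, -0.0, -1.0]]
ft_force: [0.7, 0.7, 0.4]
gripper_width: 0.043
grip_force: 0.0
clock: 3.3
eef_pos: [0.4362, -0.0622, 0.0917]
ee_rot: [[-0.971, 0.239, 0.0], [0.239, 0.971, -0.0], [-0.0, 0.0, -1.0]]
ft_force: [-0.2, 0.2, 0.8]
gripper_width: 0.0428
grip_force: 0.0
[ -9.7  22.9 121.3   0.   35.8 -85.8] [[-0.971  0.239  0.   ]
 [ 0.239  0.971 -0.   ]
 [-0.     0.    -1.   ]] 0.04276805674790564
```

View pics/w1.png

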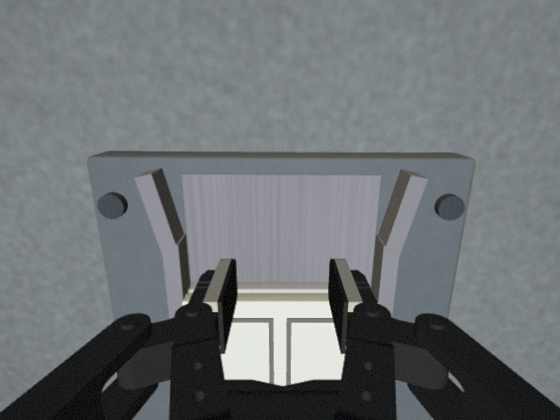

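The wrist picture shows the mould's front edge at about row 290, columns 185–380, centred between the rails, with the fingers centred over it. I'll check where that edge is before lowering.

```bash
python3 - <<'E'
from h import *
k=get_calibration("wrist");a=-.2424;p0=np.array([.6253,-.1097])
print(k["T"].round(3))
R=np.array([[np.cos(a),-np.sin(a)],[np.sin(a),np.cos(a)]])
for q,z in(((185,301),.056),((380,301),.056),((185,290),.056),((380,290),.056),((184,286),.030)):
    w=least_squares(lambda v:proj("wrist",[v[0],v[1],z],k)[0]-q,[.45,-.06]).x
    print(q,z,(R.T@(w-p0)).round(4))
E
```

```text
[[ 0.239  0.923  0.301  0.36 ]
 [ 0.971 -0.227 -0.074 -0.043]
 [ 0.     0.309 -0.951  0.235]
 [ 0.     0.     0.     1.   ]]
(185, 301) 0.056 [-0.1557 -0.058 ]
(380, 301) 0.056 [-0.1559  0.0604]
(185, 290) 0.056 [-0.1633 -0.0574]
(380, 290) 0.056 [-0.1635  0.0597]
(184, 286) 0.03 [-0.1504 -0.0663]
```

```bash
python3 -m crank '{"commands":[[[0,0,-0.006],0],[[0,0,-0.015],0],[[0,0,-0.025],0],[[0,0,-0.035],0],[[0,0,-0.043],0],[[0,0,-0.049],0],[[0,0,-0.053],0],[[0,0,-0.055],0],[[0,0,-0.055],0],[[0,0,-0.055],0]]}'
python3 -m crank '{"commands":[[[0.0024,-0.0006,0],0],[[0.0049,-0.0012,0],0],[[0.0073,-0.0018,0],0],[[0.0097,-0.0024,0],0],[[0.0121,-0.003,0],0],[[0.0146,-0.0036,0],0],[[0.017,-0.0042,0],0],[[0.0194,-0.0048,0],0],[[0.0214,-0.0053,0],0],[[0.0233,-0.0058,0],0]]}'
python3 -m crank '{"commands":[[[0.0019,-0.0005,0],0],[[0.0039,-0.001,0],0],[[0.0058,-0.0014,0],0],[[0.0078,-0.0019,0],0],[[0.0097,-0.0024,0],0],[[0.0117,-0.0029,0],0],[[0.0136,-0.0034,0],0],[[0.0155,-0.0038,0],0],[[0.0175,-0.0043,0],0],[[0.0194,-0.0048,0],0]]}'
python3 -m crank '{"commands":[[[0.0019,-0.0005,0],0],[[0.0039,-0.001,0],0],[[0.0058,-0.0014,0],0],[[0.0078,-0.0019,0],0],[[0.0097,-0.0024,0],0],[[0.0117,-0.0029,0],0],[[0.0136,-0.0034,0],0],[[0.0155,-0.0038,0],0],[[0.0175,-0.0043,0],0],[[0.0194,-0.0048,0],0]]}'
```

```text
clock: 4.18
eef_pos: [0.4359, -0.0626, 0.0363]
ee_rot: [[-0.971, 0.239, -0.0], [0.239, 0.971, 0.0], [0.0, -0.0, -1.0]]
ft_force: [0.4, 0.7, 0.9]
gripper_width: 0.0427
grip_force: 0.0
clock: 5.02
eef_pos: [0.4594, -0.0685, 0.0363]
ee_rot: [[-0.971, 0.239, 0.0], [0.239, 0.971, -0.0], [-0.0, -0.0, -1.0]]
ft_force: [0.1, 0.0, -0.2]
gripper_width: 0.0429
grip_force: 0.0
clock: 5.85
eef_pos: [0.4788, -0.0732, 0.0363]
ee_rot: [[-0.971, 0.239, 0.0], [0.239, 0.971, -0.0], [-0.0, 0.0, -1.0]]
ft_force: [-0.7, -0.7, -0.9]
gripper_width: 0.0428
grip_force: 0.6
clock: 6.68
eef_pos: [0.4981, -0.078, 0.0363]
ee_rot: [[-0.971, 0.239, -0.0], [0.239, 0.971, 0.0], [0.0, 0.0, -1.0]]
ft_force: [-0.3, -0.5, -1.0]
gripper_width: 0.0424
grip_force: 0.7
```

```bash
python3 -m crank '{"commands":[[[0.0015,-0.0004,0],0],[[0.0029,-0.0007,0],0],[[0.0044,-0.0011,0],0],[[0.0058,-0.0014,0],0],[[0.0073,-0.0018,0],0],[[0.0087,-0.0022,0],0],[[0.0097,-0.0024,0],0],[[0.0107,-0.0026,0],0],[[0.0117,-0.0029,0],0],[[0.0126,-0.0031,0],0]]}'
python3 - <<'E'
from h import *
from plant import camera
for c in("top","wrist"):
    im=camera(c);cv2.imwrite(f"pics/{c}2.png",im)
t=cv2.resize(cv2.imread("pics/top2.png")[120:260,250:360],None,fx=4,fy=4,interpolation=cv2.INTER_CUBIC)
cv2.imwrite("pics/j2.png",np.hstack([t[:420],cv2.imread("pics/wrist2.png")[:,100:460]]))
E
```

```text
clock: 7.52
eef_pos: [0.5105, -0.0811, 0.0363]
ee_rot: [[-0.971, 0.239, -0.0], [0.239, 0.971, 0.0], [0.0, -0.0, -1.0]]
ft_force: [-2.1, 0.9, 0.5]
gripper_width: 0.0427
grip_force: 1.0
```

View pics/j2.png

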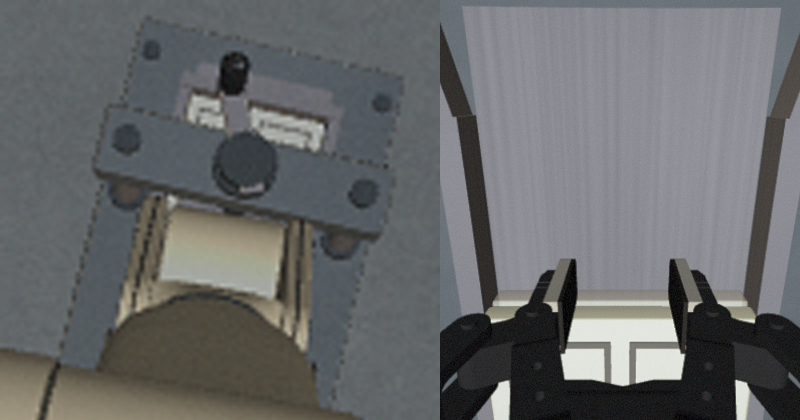

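The mould follows the fingers straight along the rails. Its leading end is now close to the stop bar, at about (260,115) in the crop. I'll continue in small steps.

```bash
python3 -m crank '{"commands":[[[0.0005,-0.0001,0],0],[[0.001,-0.0002,0],0],[[0.0015,-0.0004,0],0],[[0.002,-0.0005,0],0],[[0.0024,-0.0006,0],0],[[0.0029,-0.0007,0],0],[[0.0034,-0.0008,0],0],[[0.0039,-0.001,0],0],[[0.0044,-0.0011,0],0],[[0.0049,-0.0012,0],0]]}' | grep -E 'pos|force'
python3 -m crank '{"commands":[[[0.0002,0,0],0],[[0.0004,-0.0001,0],0],[[0.0006,-0.0001,0],0],[[0.0008,-0.0002,0],0],[[0.001,-0.0002,0],0],[[0.0012,-0.0003,0],0],[[0.0014,-0.0003,0],0],[[0.0016,-0.0004,0],0],[[0.0018,-0.0004,0],0],[[0.0019,-0.0005,0],0]]}' | grep -E 'pos|force'
```

```text
eef_pos: [0.5155, -0.0823, 0.0363]
ft_force: [-3.2, 0.3, 2.6]
grip_force: 1.4
eef_pos: [0.5174, -0.0828, 0.0363]
ft_force: [-2.2, 0.5, 1.4]
grip_force: 1.2
```

```bash
python3 -m crank '{"commands":[[[0.0002,0,0],0],[[0.0004,-0.0001,0],0],[[0.0006,-0.0001,0],0],[[0.0008,-0.0002,0],0],[[0.001,-0.0002,0],0],[[0.0011,-0.0003,0],0],[[0.0012,-0.0003,0],0],[[0.0013,-0.0003,0],0],[[0.0014,-0.0003,0],0],[[0.0015,-0.0004,0],0]]}' | grep -E 'pos|force'
```

```text
eef_pos: [0.5179, -0.0829, 0.0362]
ft_force: [-5.3, 3.0, 3.7]
grip_force: 3.1
```

```bash
python3 -m crank '{"commands":[[[0.0002,0,0],0],[[0.0004,-0.0001,0],0],[[0.0006,-0.0001,0],0],[[0.0007,-0.0002,0],0],[[0.0008,-0.0002,0],0],[[0.0009,-0.0002,0],0],[[0.001,-0.0002,0],0],[[0.001,-0.0002,0],0],[[0.001,-0.0002,0],0],[[0.001,-0.0002,0],0]]}' | grep -E 'pos|force'
```

```text
eef_pos: [0.5179, -0.0829, 0.0361]
ft_force: [-7.8, 2.3, 6.9]
grip_force: 4.3
```

Position has stalled while the command advanced and the force is rising, with the TCP 11 mm in front of -100 mm as expected, so the mould is home. I'll back off, rise and look.

```bash
python3 -m crank '{"commands":[[[-0.006,0.0015,0],0],[[-0.018,0.0045,0],0],[[-0.029,0.007,0.002],0],[[-0.03,0.0075,0.03],0],[[-0.03,0.0075,0.07],0],[[-0.03,0.0075,0.11],0],[[-0.03,0.0075,0.15],0],[[-0.03,0.0075,0.19],0],[[-0.03,0.0075,0.23],0],[[-0.03,0.0075,0.26],0]]}' 0
python3 -m crank '{"commands":[[[0,0,0.02],0],[[0,0,0.03],0],[[0,0,0.034],0],[[0,0,0.034],0],[[0,0,0.034],0],[[0,0,0.034],0],[[0,0,0.034],0],[[0,0,0.034],0],[[0,0,0.034],0],[[0,0,0.034],0]]}'
python3 - <<'E'
from h import *
from plant import camera,finder
w=camera("scene")
print(finder.find_in("scene","handle")[:2])
cv2.imwrite("pics/s3.png",cv2.resize(w[195:350,220:370],None,fx=3.8,fy=3.8,interpolation=cv2.INTER_CUBIC))
E
```

```text
clock: 11.78
eef_pos: [0.4905, -0.076, 0.3002]
ee_rot: [[-0.971, 0.239, 0.005], [0.239, 0.971, -0.001], [-0.005, 0.0, -1.0]]
ft_force: [1.1, -0.4, 0.1]
gripper_width: 0.0853
grip_force: 0.0
clock: 12.62
eef_pos: [0.4898, -0.0759, 0.3299]
ee_rot: [[-0.971, 0.239, -0.001], [0.239, 0.971, 0.0], [0.001, -0.0, -1.0]]
ft_force: [0.9, -0.8, 1.3]
gripper_width: 0.0853
grip_force: 0.0
[{'rect': [288.1, 243.8, 322.9, 268.7], 'conf': 0.94}]
```

View pics/s3.png

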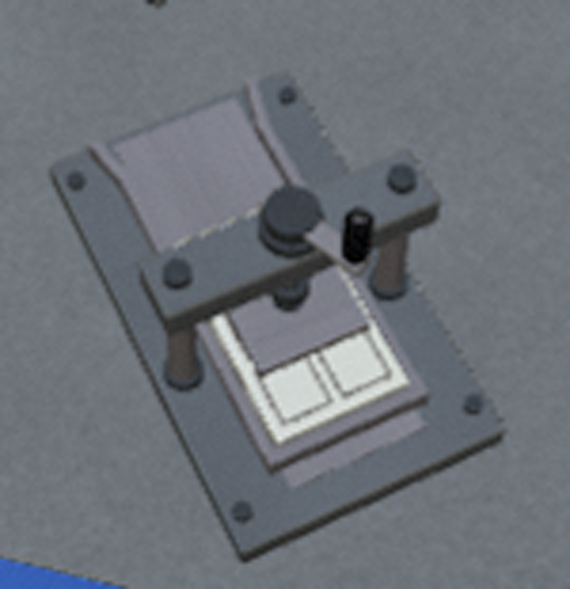

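The mould's leading edge is flush against the stop bar, at about (340,425) in the crop. The crank is unchanged. Next is the handle.

```bash
python3 -m crank '{"commands":[[[0.015,-0.002,0],0],[[0.045,-0.0055,0],0],[[0.08,-0.01,0],0],[[0.115,-0.014,0],0],[[0.15,-0.0185,0],0],[[0.175,-0.0215,0],0],[[0.188,-0.0232,0],0],[[0.1945,-0.024,0],0],[[0.1945,-0.024,0],0],[[0.1945,-0.024,0],0]]}' 0 | grep -E 'pos|force'
python3 - <<'E'
from h import *
from plant import camera,finder
for c in("wrist",):
    w=camera(c);cv2.imwrite("pics/w4.png",w)
    print([(np.round(d["rect"]),d["conf"]) for d in finder.find_in(c,"handle")][:3])
print(proj("wrist",[[.6845,-.0999,.276],[.6845,-.0999,.220],[.6253,-.1097,.226]]))
E
```

```text
eef_pos: [0.6837, -0.0998, 0.3299]
ft_force: [0.1, 0.4, -0.5]
grip_force: 0.0
[(array([219.,  92., 300., 247.]), 0.94)]
[[281.89117429 231.93387795]
 [281.98751377 205.17502208]
 [248.91126709 134.22302513]]
```

View pics/w4.png

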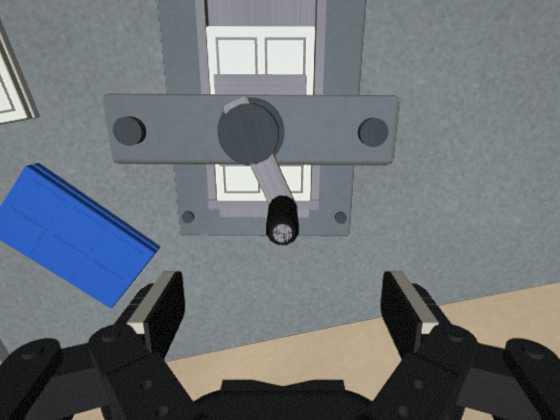

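The handle's top is at wrist px (283,234), against a predicted (282,232), and centred between the open fingers. I'll descend and grip.

```bash
python3 -m crank '{"commands":[[[0,0,-0.01],0],[[0,0,-0.03],0],[[0,0,-0.05],0],[[0,0,-0.07],0],[[0,0,-0.083],0],[[0,0,-0.089],0],[[0,0,-0.091],0],[[0,0,-0.091],0],[[0,0,-0.091],0],[[0,0,-0.091],0]]}' | grep -E 'pos|force'
python3 -m crank '{"commands":[[[0,0,0],0],[[0,0,0],0],[[0,0,0],0],[[0,0,0],0],[[0,0,0],0],[[0,0,0],0],[[0,0,0],0],[[0,0,0],0],[[0,0,0],0],[[0,0,0],0]]}' 1
python3 - <<'E'
import numpy as np
c=np.array([.6253,-.1097]);a=-.2424
from plant import sensors
p=sensors.sense()["eef_pos"][:2]-c
print("r",np.hypot(*p),"theta",1.745-(np.arctan2(p[1],p[0])-a))
A0=1.34
d=lambda A:c+.06*np.array([np.cos(a+1.745-A),np.sin(a+1.745-A)])
for s in np.arange(A0,A0+6.29,.25):
    print(round(s,2),[tuple(np.round(d(s+.025*i)-d(s),4)) for i in (2,4,6,8,10)])
E
```

```text
eef_pos: [0.685, -0.1, 0.2407]
ft_force: [-0.8, 0.3, 0.8]
grip_force: 0.0
clock: 15.32
eef_pos: [0.6843, -0.1001, 0.2396]
ee_rot: [[-0.971, 0.239, 0.0], [0.239, 0.971, -0.0], [-0.0, -0.0, -1.0]]
ft_force: [-2.8, -1.8, 3.9]
gripper_width: 0.0204
grip_force: 59.0
r 0.0597885785579275 theta 1.3414976806361336
1.34 [(np.float64(0.0004), np.float64(-0.003)), (np.float64(0.0007), np.float64(-0.006)), (np.float64(0.0008), np.float64(-0.009)), (np.float64(0.0007), np.float64(-0.012)), (np.float64(0.0006), np.float64(-0.015))]
1.59 [(np.float64(-0.0003), np.float64(-0.003)), (np.float64(-0.0008), np.float64(-0.0059)), (np.float64(-0.0015), np.float64(-0.0089)), (np.float64(-0.0022), np.float64(-0.0118)), (np.float64(-0.0032), np.float64(-0.0146))]
1.84 [(np.float64(-0.0011), np.float64(-0.0028)), (np.float64(-0.0023), np.float64(-0.0056)), (np.float64(-0.0036), np.float64(-0.0082)), (np.float64(-0.0051), np.float64(-0.0109)), (np.float64(-0.0067), np.float64(-0.0134))]
2.09 [(np.float64(-0.0017), np.float64(-0.0025)), (np.float64(-0.0036), np.float64(-0.0048)), (np.float64(-0.0055), np.float6
[... 4210 characters left out ...]
float64(0.0109), np.float64(-0.0102))]
7.09 [(np.float64(0.0019), np.float64(-0.0023)), (np.float64(0.0036), np.float64(-0.0048)), (np.float64(0.0052), np.float64(-0.0073)), (np.float64(0.0067), np.float64(-0.0099)), (np.float64(0.0081), np.float64(-0.0126))]
7.34 [(np.float64(0.0012), np.float64(-0.0027)), (np.float64(0.0023), np.float64(-0.0055)), (np.float64(0.0033), np.float64(-0.0084)), (np.float64(0.0041), np.float64(-0.0113)), (np.float64(0.0047), np.float64(-0.0142))]
7.59 [(np.float64(0.0005), np.float64(-0.003)), (np.float64(0.0009), np.float64(-0.0059)), (np.float64(0.0011), np.float64(-0.0089)), (np.float64(0.0011), np.float64(-0.0119)), (np.float64(0.0011), np.float64(-0.0149))]
```

```bash
cat > circ.py <<'E'
import numpy as np,sys
c=np.array([.6253,-.1097]);a=-.2424
d=lambda A:60*np.array([np.cos(a+1.745-A),np.sin(a+1.745-A)])
def show(s0,s1,st):
    for s in np.arange(s0,s1-1e-6,st*10):
        print(round(s,2),' '.join('%.1f,%.1f'%tuple(d(s+st*i)-d(s)) for i in range(1,11)))
def ft():
    from plant import sensors
    s=sensors.sense();p=s["eef_pos"][:2]-c;A=1.745-(np.arctan2(p[1],p[0])-a);th=a+1.745-A
    F=s["ft_force"][:2];t=np.array([np.sin(th),-np.cos(th)])
    print("t %.2f A %.3f r %.1f Ftan %.1f Frad %.1f Fz %.1f w %.4f"%(s["clock"],A%(2*np.pi),1e3*np.hypot(*p),-F@t,F@[np.cos(th),np.sin(th)],s["ft_force"][2],s["gripper_width"]))
if __name__=="__main__": ft()
E
python3 -c "
from circ import *
show(1.34,3.34,.05);show(3.34,7.6,.025)"; python3 circ.py
```

```text
1.34 0.4,-3.0 0.7,-6.0 0.8,-9.0 0.7,-12.0 0.6,-15.0 0.2,-17.9 -0.3,-20.9 -0.9,-23.8 -1.7,-26.7 -2.6,-29.6
1.84 -1.1,-2.8 -2.3,-5.6 -3.6,-8.2 -5.1,-10.9 -6.7,-13.4 -8.4,-15.8 -10.2,-18.2 -12.2,-20.5 -14.3,-22.6 -16.5,-24.7
2.34 -2.3,-2.0 -4.7,-3.8 -7.1,-5.5 -9.7,-7.1 -12.3,-8.6 -15.0,-9.9 -17.7,-11.1 -20.5,-12.1 -23.4,-13.0 -26.3,-13.8
2.84 -2.9,-0.6 -5.9,-1.1 -8.9,-1.4 -11.9,-1.6 -14.9,-1.6 -17.9,-1.5 -20.9,-1.2 -23.8,-0.8 -26.8,-0.2 -29.7,0.5
3.34 -1.4,0.4 -2.9,0.9 -4.3,1.3 -5.7,1.9 -7.1,2.4 -8.5,3.0 -9.8,3.6 -11.2,4.3 -12.5,5.0 -13.8,5.7
3.59 -1.3,0.8 -2.6,1.5 -3.8,2.4 -5.1,3.2 -6.3,4.1 -7.5,5.0 -8.6,6.0 -9.8,6.9 -10.9,7.9 -12.0,9.0
3.84 -1.1,1.1 -2.1,2.1 -3.1,3.2 -4.1,4.4 -5.1,5.5 -6.0,6.7 -6.9,7.9 -7.8,9.1 -8.6,10.4 -9.4,11.6
4.09 -0.8,1.3 -1.5,2.6 -2.2,3.9 -2.9,5.3 -3.5,6.6 -4.1,8.0 -4.7,9.4 -5.3,10.8 -5.8,12.2 -6.2,13.6
4.34 -0.4,1.4 -0.8,2.9 -1.2,4.3 -1.5,5.8 -1.8,7.3 -2.0,8.8 -2.3,10.2 -2.4,11.7 -2.6,13.2 -2.7,14.7
4.59 -0.1,1.5 -0.1,3.0 -0.1,4.5 -0.0,6.0 0.1,7.5 0.2,9.0 0.3,10.5 0.5,12.0 0.8,13.4 1.1,14.9
4.84 0.3,1.5 0.7,2.9 1.0,4.4 1.5,5.8 1.9,7.2 2.4,8.7 2.9,10.1 3.5,11.5
[... 408 characters left out ...]
7.5,0.5 9.0,0.4 10.5,0.4 12.0,0.3 13.5,0.2 15.0,-0.0
6.34 1.5,-0.2 3.0,-0.4 4.4,-0.7 5.9,-1.0 7.4,-1.4 8.8,-1.8 10.3,-2.2 11.7,-2.7 13.1,-3.2 14.5,-3.7
6.59 1.4,-0.6 2.8,-1.2 4.1,-1.8 5.5,-2.5 6.8,-3.2 8.1,-3.9 9.4,-4.7 10.7,-5.5 11.9,-6.3 13.1,-7.2
6.84 1.2,-0.9 2.4,-1.8 3.5,-2.8 4.7,-3.7 5.8,-4.8 6.9,-5.8 7.9,-6.9 9.0,-7.9 10.0,-9.1 10.9,-10.2
7.09 0.9,-1.2 1.9,-2.3 2.8,-3.6 3.6,-4.8 4.4,-6.0 5.2,-7.3 6.0,-8.6 6.7,-9.9 7.4,-11.2 8.1,-12.6
7.34 0.6,-1.4 1.2,-2.7 1.8,-4.1 2.3,-5.5 2.8,-7.0 3.3,-8.4 3.7,-9.8 4.1,-11.3 4.4,-12.7 4.7,-14.2
7.59 0.3,-1.5 0.5,-3.0 0.7,-4.4 0.9,-5.9 1.0,-7.4 1.1,-8.9 1.1,-10.4 1.1,-11.9 1.1,-13.4 1.1,-14.9
t 15.32 A 1.341 r 59.8 Ftan -1.3 Frad -3.1 Fz 3.9 w 0.0204
```

```bash
python3 -m crank '{"commands":[[[0.0004,-0.003,0],0],[[0.0007,-0.006,0],0],[[0.0008,-0.009,0],0],[[0.0007,-0.012,0],0],[[0.0006,-0.015,0],0],[[0.0002,-0.0179,0],0],[[-0.0003,-0.0209,0],0],[[-0.0009,-0.0238,0],0],[[-0.0017,-0.0267,0],0],[[-0.0026,-0.0296,0],0]]}' >/dev/null; python3 circ.py
python3 -m crank '{"commands":[[[-0.0011,-0.0028,0],0],[[-0.0023,-0.0056,0],0],[[-0.0036,-0.0082,0],0],[[-0.0051,-0.0109,0],0],[[-0.0067,-0.0134,0],0],[[-0.0084,-0.0158,0],0],[[-0.0102,-0.0182,0],0],[[-0.0122,-0.0205,0],0],[[-0.0143,-0.0226,0],0],[[-0.0165,-0.0247,0],0]]}' >/dev/null; python3 circ.py
```

```text
t 16.15 A 1.806 r 60.2 Ftan 6.5 Frad 0.3 Fz 2.8 w 0.0202
t 16.98 A 2.306 r 60.7 Ftan 7.1 Frad 2.8 Fz 0.2 w 0.0204
```

```bash
python3 -m crank '{"commands":[[[-0.0023,-0.002,0],0],[[-0.0047,-0.0038,0],0],[[-0.0071,-0.0055,0],0],[[-0.0097,-0.0071,0],0],[[-0.0123,-0.0086,0],0],[[-0.015,-0.0099,0],0],[[-0.0177,-0.0111,0],0],[[-0.0205,-0.0121,0],0],[[-0.0234,-0.013,0],0],[[-0.0263,-0.0138,0],0]]}' >/dev/null; python3 circ.py
python3 -m crank '{"commands":[[[-0.0029,-0.0006,0],0],[[-0.0059,-0.0011,0],0],[[-0.0089,-0.0014,0],0],[[-0.0119,-0.0016,0],0],[[-0.0149,-0.0016,0],0],[[-0.0179,-0.0015,0],0],[[-0.0209,-0.0012,0],0],[[-0.0238,-0.0008,0],0],[[-0.0268,-0.0002,0],0],[[-0.0297,0.0005,0],0]]}' >/dev/null; python3 circ.py
python3 -m crank '{"commands":[[[-0.0014,0.0004,0],0],[[-0.0029,0.0009,0],0],[[-0.0043,0.0013,0],0],[[-0.0057,0.0019,0],0],[[-0.0071,0.0024,0],0],[[-0.0085,0.003,0],0],[[-0.0098,0.0036,0],0],[[-0.0112,0.0043,0],0],[[-0.0125,0.005,0],0],[[-0.0138,0.0057,0],0]]}' >/dev/null; python3 circ.py
python3 -m crank '{"commands":[[[-0.0013,0.0008,0],0],[[-0.0026,0.0015,0],0],[[-0.0038,0.0024,0],0],[[-0.0051,0.0032,0],0],[[-0.0063,0.0041,0],0],[[-0.0075,0.005,0],0],[[-0.0086,0.006,0],0],[[-0.0098,0.0069,0],0],[[-0.0109,0.0079,0],0],[[-0.012,0.009,0],0]]}' >/dev/null; python3 circ.py
```

```text
t 17.82 A 2.808 r 61.0 Ftan 6.5 Frad 4.0 Fz -2.1 w 0.0203
t 18.65 A 3.308 r 61.0 Ftan 6.6 Frad 5.3 Fz -0.6 w 0.0203
t 19.48 A 3.558 r 60.9 Ftan 7.3 Frad 4.9 Fz -1.1 w 0.0205
t 20.32 A 3.811 r 60.8 Ftan 7.2 Frad 5.6 Fz 0.5 w 0.0202
```

```bash
python3 -m crank '{"commands":[[[-0.0011,0.0011,0],0],[[-0.0021,0.0021,0],0],[[-0.0031,0.0032,0],0],[[-0.0041,0.0044,0],0],[[-0.0051,0.0055,0],0],[[-0.006,0.0067,0],0],[[-0.0069,0.0079,0],0],[[-0.0078,0.0091,0],0],[[-0.0086,0.0104,0],0],[[-0.0094,0.0116,0],0]]}' >/dev/null; python3 circ.py
python3 -m crank '{"commands":[[[-0.0008,0.0013,0],0],[[-0.0015,0.0026,0],0],[[-0.0022,0.0039,0],0],[[-0.0029,0.0053,0],0],[[-0.0035,0.0066,0],0],[[-0.0041,0.008,0],0],[[-0.0047,0.0094,0],0],[[-0.0053,0.0108,0],0],[[-0.0058,0.0122,0],0],[[-0.0062,0.0136,0],0]]}' >/dev/null; python3 circ.py
```

```text
t 21.15 A 4.064 r 60.6 Ftan 7.2 Frad 3.6 Fz 2.0 w 0.0203
t 21.98 A 4.316 r 60.3 Ftan 6.8 Frad 4.2 Fz 2.3 w 0.0199
```

```bash
python3 -m crank '{"commands":[[[-0.0004,0.0014,0],0],[[-0.0008,0.0029,0],0],[[-0.0012,0.0043,0],0],[[-0.0015,0.0058,0],0],[[-0.0018,0.0073,0],0],[[-0.002,0.0088,0],0],[[-0.0023,0.0102,0],0],[[-0.0024,0.0117,0],0],[[-0.0026,0.0132,0],0],[[-0.0027,0.0147,0],0]]}' >/dev/null; python3 circ.py
```

```text
t 22.82 A 4.568 r 60.1 Ftan 6.8 Frad 1.9 Fz 3.6 w 0.0201
```

```bash
python3 -m crank '{"commands":[[[-0.0001,0.0015,0],0],[[-0.0001,0.003,0],0],[[-0.0001,0.0045,0],0],[[0,0.006,0],0],[[0.0001,0.0075,0],0],[[0.0002,0.009,0],0],[[0.0003,0.0105,0],0],[[0.0005,0.012,0],0],[[0.0008,0.0134,0],0],[[0.0011,0.0149,0],0]]}' >/dev/null; python3 circ.py
```

```text
t 23.65 A 4.820 r 59.8 Ftan 5.9 Frad 1.1 Fz 3.8 w 0.0203
```

```bash
python3 -m crank '{"commands":[[[0.0003,0.0015,0],0],[[0.0007,0.0029,0],0],[[0.001,0.0044,0],0],[[0.0015,0.0058,0],0],[[0.0019,0.0072,0],0],[[0.0024,0.0087,0],0],[[0.0029,0.0101,0],0],[[0.0035,0.0115,0],0],[[0.0041,0.0128,0],0],[[0.0047,0.0142,0],0]]}' >/dev/null; python3 circ.py
```

```text
t 24.48 A 5.071 r 59.6 Ftan 6.9 Frad -0.9 Fz 3.0 w 0.0208
```

```bash
python3 -m crank '{"commands":[[[0.0007,0.0013,0],0],[[0.0014,0.0027,0],0],[[0.0021,0.004,0],0],[[0.0029,0.0053,0],0],[[0.0036,0.0065,0],0],[[0.0045,0.0078,0],0],[[0.0053,0.009,0],0],[[0.0062,0.0102,0],0],[[0.0071,0.0114,0],0],[[0.0081,0.0126,0],0]]}' >/dev/null; python3 circ.py
```

```text
t 25.32 A 5.322 r 59.4 Ftan 6.6 Frad -1.9 Fz 4.3 w 0.0205
```

```bash
python3 -m crank '{"commands":[[[0.001,0.0011,0],0],[[0.002,0.0023,0],0],[[0.003,0.0033,0],0],[[0.0041,0.0044,0],0],[[0.0052,0.0054,0],0],[[0.0063,0.0065,0],0],[[0.0074,0.0074,0],0],[[0.0086,0.0084,0],0],[[0.0097,0.0093,0],0],[[0.0109,0.0102,0],0]]}' >/dev/null; python3 circ.py
```

```text
t 26.15 A 5.558 r 59.3 Ftan 10.0 Frad -3.8 Fz 6.5 w 0.0204
```

The step to 10.0 N (from about 6.8 N) puts contact between 5.32 and 5.56 rad, so about 5.44. The target is about 7.01 rad.

```bash
python3 -m crank '{"commands":[[[0.0012,0.0009,0],0],[[0.0025,0.0017,0],0],[[0.0037,0.0025,0],0],[[0.005,0.0033,0],0],[[0.0063,0.004,0],0],[[0.0077,0.0047,0],0],[[0.009,0.0054,0],0],[[0.0104,0.006,0],0],[[0.0117,0.0066,0],0],[[0.0131,0.0072,0],0]]}' >/dev/null; python3 circ.py
python3 -m crank '{"commands":[[[0.0014,0.0005,0],0],[[0.0028,0.001,0],0],[[0.0042,0.0015,0],0],[[0.0057,0.0019,0],0],[[0.0071,0.0023,0],0],[[0.0086,0.0027,0],0],[[0.0101,0.003,0],0],[[0.0115,0.0033,0],0],[[0.013,0.0035,0],0],[[0.0145,0.0037,0],0]]}' >/dev/null; python3 circ.py
```

```text
t 26.98 A 5.805 r 59.1 Ftan 9.6 Frad -5.4 Fz 8.1 w 0.0203
t 27.82 A 6.051 r 59.0 Ftan 10.9 Frad -5.8 Fz 8.5 w 0.0203
```

```bash
python3 -m crank '{"commands":[[[0.0015,0.0002,0],0],[[0.003,0.0003,0],0],[[0.0045,0.0004,0],0],[[0.006,0.0004,0],0],[[0.0075,0.0005,0],0],[[0.009,0.0004,0],0],[[0.0105,0.0004,0],0],[[0.012,0.0003,0],0],[[0.0135,0.0002,0],0],[[0.015,0,0],0]]}' >/dev/null; python3 circ.py
python3 -m crank '{"commands":[[[0.0015,-0.0002,0],0],[[0.003,-0.0004,0],0],[[0.0044,-0.0007,0],0],[[0.0059,-0.001,0],0],[[0.0074,-0.0014,0],0],[[0.0088,-0.0018,0],0],[[0.0103,-0.0022,0],0],[[0.0117,-0.0027,0],0],[[0.0131,-0.0032,0],0],[[0.0145,-0.0037,0],0]]}' >/dev/null; python3 circ.py
```

```text
t 28.65 A 0.016 r 59.0 Ftan 11.0 Frad -4.8 Fz 10.8 w 0.0201
t 29.48 A 0.263 r 59.0 Ftan 11.8 Frad -3.9 Fz 11.3 w 0.0205
```

```bash
python3 -m crank '{"commands":[[[0.0014,-0.0006,0],0],[[0.0028,-0.0012,0],0],[[0.0041,-0.0018,0],0],[[0.0055,-0.0025,0],0],[[0.0068,-0.0032,0],0],[[0.0081,-0.0039,0],0],[[0.0094,-0.0047,0],0],[[0.0107,-0.0055,0],0],[[0.0119,-0.0063,0],0],[[0.0131,-0.0072,0],0]]}' >/dev/null; python3 circ.py
python3 -m crank '{"commands":[[[0.0012,-0.0009,0],0],[[0.0024,-0.0018,0],0],[[0.0035,-0.0028,0],0],[[0.0047,-0.0037,0],0],[[0.0058,-0.0048,0],0],[[0.0069,-0.0058,0],0],[[0.0079,-0.0069,0],0],[[0.009,-0.0079,0],0],[[0.01,-0.0091,0],0],[[0.0104,-0.0095,0],0]]}' >/dev/null; python3 circ.py
```

```text
t 30.32 A 0.510 r 59.1 Ftan 12.3 Frad -4.0 Fz 11.0 w 0.0203
t 31.15 A 0.744 r 59.2 Ftan 12.1 Frad -4.4 Fz 10.4 w 0.0202
```

```bash
python3 -m crank '{"commands":[[[-0.0003,0.0003,0],0],[[-0.0006,0.0006,0],0],[[-0.0009,0.0009,0],0],[[-0.0012,0.0012,0],0],[[-0.0014,0.0015,0],0],[[-0.0016,0.0018,0],0],[[-0.0018,0.002,0],0],[[-0.0018,0.002,0],0],[[-0.0018,0.002,0],0],[[-0.0018,0.002,0],0]]}' >/dev/null; python3 circ.py
python3 -m crank '{"commands":[[[0,0,0],0],[[0,0,0],0],[[0,0,0],0],[[0,0,0],0],[[0,0,0],0],[[0,0,0],0],[[0,0,0],0],[[0,0,0],0],[[0,0,0],0],[[0,0,0],0]]}' 0; python3 circ.py
```

```text
t 31.98 A 0.740 r 59.3 Ftan 2.2 Frad -4.0 Fz 6.0 w 0.0201
clock: 32.82
eef_pos: [0.6688, -0.0685, 0.2394]
ee_rot: [[-0.971, 0.239, 0.0], [0.239, 0.971, 0.0], [-0.0, 0.0, -1.0]]
ft_force: [0.2, 0.3, 0.1]
gripper_width: 0.0857
grip_force: 0.0
t 32.82 A 0.744 r 59.9 Ftan 0.1 Frad 0.3 Fz 0.1 w 0.0857
```

Released cleanly. I'll lift straight up, move clear and check.

```bash
python3 -m crank '{"commands":[[[0,0,0.01],0],[[0,0,0.03],0],[[0,0,0.055],0],[[0,0,0.085],0],[[0,0,0.11],0],[[0,0,0.125],0],[[0,0,0.13],0],[[0,0,0.13],0],[[0,0,0.13],0],[[0,0,0.13],0]]}' | grep -E 'pos|force'
python3 -m crank '{"commands":[[[-0.02,0.01,0],0],[[-0.05,0.025,0],0],[[-0.08,0.05,0],0],[[-0.11,0.075,0],0],[[-0.14,0.1,0],0],[[-0.17,0.125,0],0],[[-0.2,0.15,0],0],[[-0.22,0.165,0],0],[[-0.225,0.17,0],0],[[-0.225,0.17,0],0]]}' | grep -E 'clock|pos|force'
python3 - <<'E'
from h import *
from plant import camera
w=camera("scene");t=camera("top")
r=lambda i:cv2.resize(i,(400,413),interpolation=cv2.INTER_CUBIC)
cv2.imwrite("pics/e5.png",np.hstack([r(w[195:350,220:370]),r(t[110:265,240:390])]))
c=np.array([.6253,-.1097]);a=-.2424
for A in(5.44,6.9,7.03,7.15):
    th=a+1.745-A;P=[c[0]+.06*np.cos(th),c[1]+.06*np.sin(th),.248]
    print(A,((proj("scene",P)[0]-[220,195])*400/150).round(),((proj("top",P)[0]-[240,110])*400/150).round())
E
```

```text
eef_pos: [0.668, -0.0684, 0.3677]
ft_force: [0.2, -0.7, 0.8]
grip_force: 0.0
clock: 34.48
eef_pos: [0.4423, 0.1023, 0.3686]
ft_force: [-0.1, -0.4, 0.3]
grip_force: 0.0
5.44 [209.  84.] [155. 160.]
6.9 [261. 131.] [150.  92.]
7.03 [261. 137.] [155.  88.]
7.15 [260. 143.] [160.  84.]
```

View pics/e5.png

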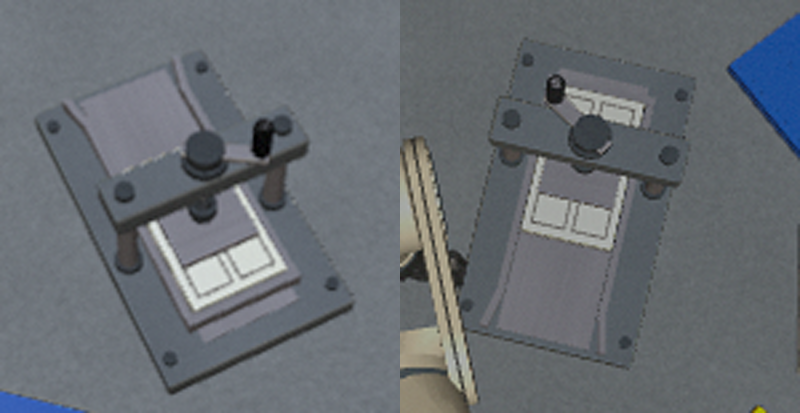

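The handle is at scene crop (262,137) and top crop (155,88), which matches 7.03 rad. The platen bears on the mould, the mould is home, and the robot is clear.

```bash
python3 -c "
from plant import manip;print(manip.close_job())"
```

```text
the job is handed in; nothing more can be done
None
```

The mould is fully home against the stop, and the crank is a quarter turn past the felt contact (contact at about 5.45 rad, known to about 0.1 rad; left at 7.03 rad). The handle is released, nothing else was touched, and the job was handed in at about 35 s; no verdict came back.

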